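Lock a tube rotor onto its drive with the spring-loaded bayonet cap

ROBOT

A 6-joint arm with a two-finger parallel gripper is mounted at the origin on a cart in front of the work surface, level with it; the furniture and walls round the work are solid. World frame = base frame: x ahead of the robot, y to its left, z up, the work surface at z = 0. Lengths are in m, angles in degrees, forces in N, time in s.
With the tool pointing down it reaches from about 0.25 to 0.775 m from the base axis. Payload 4 kg.
Tool frame: the origin (TCP) lies on the mounting face of the last link; the fingertips stand 173 mm ahead of it and the grasp point (between the pads) lies arm.tcp_to_grasp ahead of it (arm.tcp_to_grasp is the distance from the TCP to the grasp point, in m); z points along the fingers, y is the line along which they close (so a half turn about z gives the same grasp; the last joint's range is limited). The gripper opens to 85 mm and grips with 20 to 120 N. Pads are 22 mm wide; open, the fingers measure 114 mm over their backs; the gripper's body (76 mm by 85 mm) begins 54 mm behind the grasp point. The pads swing forward as they close: fully open they stand 13 mm farther back than shut.
Start: joints at [-77.355, 4.996, 78.535, -0, 96.463, -5.907], TCP at [0.175, -0.521, 0.405] pointing down, gripper open.
Joint ranges: [-177.83, 177.83], [-43.37, 116.18], [15.69, 146.23], [-61.86, 241.86], [9.47, 152.12], [-147.06, 147.06]. Speed limits (degrees/s): [159.86, 159.86, 180, 180, 180, 180].

INTERFACE

Orientations are given as a 3x3 rotation matrix whose columns are the frame's x, y, z axes.
In Python, from bench import arm gives the robot as it stands.
- The arm moves only by the shell command python3 -m crank 'ROWS'. ROWS is JSON, a list that holds one entry, the list of rows, each a list of 5 numbers: the shift along the tool's x, y, z in cm, then the turn about the tool's z in rad, then the closure, from -1 (fully open) to 1 (shut). A call has 1 to 12 rows; each row is the pose to reach, as a shift and turn from the pose commanded when the call began, along the tool's axes at that moment; what a row does not reach only later rows make up. A row lasts 1/12 s, in which the tool goes at most 41.7 mm and 7.16 degrees, less where a joint would pass 70% of its speed; a pose out of reach is approached as far as the arm can. A call with a gripper value outside its range is refused whole. The fingers move at their own pace and stop on an object; the grip force is fixed at half the most. Time passes only in rows, so rows that repeat a pose let the fingers close. It gives the time, the measured TCP pose, the force, the opening and the grip force at its end, in the units of the state.
- arm.observe(): the state, without advancing time (a new reading comes with each control period).
- arm.read_camera(name): name is "side" or "top"; returns the picture (400x640x3 uint8, red, green, blue); there is no depth.
- arm.get_calibration(name): a dict with "vertical_fov" (degrees; the focal length in pixels is half the picture's height over the tangent of half this angle, whatever the lens; pixels are square), "cx", "cy" (the principal point, pixels), "position" and "attitude" of the camera in the world. Camera axes: x right, y up, looking along -z (the intrinsics and any distortion apply to the point x, -y, -z); pixel columns grow to the right and rows downward; lengths in m; the calibration is good to about 2 mm. A picture is of the moment at which its call begins. get_calibration takes no time and is no camera call.
- arm.close_job(): hands the job in; it is judged then, once.
Trained networks look in the newest picture that a camera, given by its name, has taken for a name from the list of things; names that differ only in an ending like _2 or _b are one class to them, and where a whole thing is asked for, a point or a joint stands for the part that bears it (a point fixed in the world has none). Each returns a list of dicts, best first, with "conf" (0 to 1); they miss things now and then, are a little off and sometimes report something else, mostly with a low value. They report only what shows in the picture. A call takes as long as a camera call. They do not tell look-alikes from the thing itself.
- arm.boxes_of(label, camera): "box" ([left, top, right, bottom] in pixels, round what is visible of it).
- arm.landmark_of(label, camera): "pixel" ([column, row] in pixels: a listed point, or the origin of a listed thing).
The state is a dict: "time": time; "joint_positions": joint angles; "qd": joint speeds; "joint_torque": joint torques, N m; "tool_pos": TCP position; "ee_rot": TCP orientation; "contact_force": force on the tool from outside, world axes, zero at the start; "moment": the same for the moment, N m; "finger_gap": opening from 0.0 (shut) to 1.0 (fully open); "gripper_force": force on a finger pad.
Only numpy, scipy, OpenCV 4.12 (cv2) and the standard library are available. Lean on these libraries where they do the work, as an engineer would, in place of code of your own. Each camera call takes 0.05 s, during which the arm holds its last target. There are 200 camera calls.

TASK

Slide the tube rotor, hub upwards, over the spindle of the drive unit until it rests on the sprung seat, and let go of it. Then lift the bayonet cap out of the metal bucket by its wing, put its lugs into the slots in the top of the spindle, push it straight down against the spring as far as it goes and turn it clockwise (seen from above) the quarter turn to its stop. Finish while holding it there: keep gripping the cap with the spring pressed right down and the cap at the end of its turn, because I will tighten the screw in the rotor's hub while you hold it; leave the other things on the bench where they are.

Things in the scene. Friction and masses are not known exactly. Their poses are not given: they have to be found in the camera images.
- drive_unit: White bench drive unit, fixed: housing 170 (x) x 150 (y) x 62 mm high, dark control panel on its -x side, an upright steel spindle 32 mm across in the middle. Origin at the centre of its underside on the bench, z up.
- spindle_top (a point): Centre of the spindle's top face, 109 mm above the bench; axes as drive_unit. Outer edge bevelled: 28 mm across at the top, 32 mm from 4 mm down. Hollow for 26 mm; the mouth is an inward lip 5 mm thick with a 17 mm bore (chamfered) and two slots 8 mm wide, out to 13.5 mm from the axis, in the unit's +x and -x directions.
- lip_underside (a point): On the spindle axis, 5 mm below the spindle top: underside of the lip, above a chamber 27 mm across. Once below it the cap's lugs can turn only clockwise (seen from above), to a stop after about 1.4 rad (1.3 to 1.5 with play). Near the stop the lip is only 3 mm thick: a cap let go there rises until the seat is 2 mm down, and is caught.
- rotor_seat (a joint): Sprung seat, a dark steel ring 60 mm across round the spindle's foot, that carries the rotor. Value in m: 0 = up (its top 74 mm above the bench, 35 mm below the spindle top), 0.007 = pressed right down to a solid stop. The spring pushes up with 5 N at 0 and 1.2 N more per mm (13.5 N at 0.007); the rotor's weight alone does not move it.
- rotor: Aluminium tube rotor: round plate 110 mm across, 12 mm thick, eight 11 mm tube holes; hub 46 mm across in the middle, its top 44 mm above the underside. Bore 35 mm right through, lower edge bevelled to 40 mm. Screw head in the hub's side at +x. 0.15 to 0.3 kg. Origin at the centre of the underside, z up. Seated, the origin is 35 mm below the spindle top, the hub top 9 mm above it.
- cap: Bayonet cap, 0.08 kg: black round brim 46 mm across, 5 mm thick, with an upright wing on top to grip, 34 mm long (x), 12 mm thick (y), its top 37 mm above the brim's underside. Below the brim a steel stem with two lugs in line with the wing. Origin at the centre of the brim's underside, z up. A half turn about z makes no difference.
- cap_lugs (a point): Point on the cap's axis midway between its lugs, 12 mm below the brim's underside. The lugs stand out along the cap's +x and -x: 24 mm over the tips, 5 mm wide, 4 mm high (10 to 14 mm below the brim). Stem 14.5 mm across for 14 mm below the brim, then tapering to 7 mm at 22 mm. Brim resting on the seated hub: lugs in the slots; pushed 4 to 7 mm farther: lugs below the lip.
- cap_bucket: Round metal rotor bucket, 40 mm across at the rim, 57 mm high, standing fixed on the bench. The cap's stem hangs in it and the brim lies on its rim. Origin at the centre of its underside.
- spare_bucket: Bystander, fixed: a second metal bucket of the same shape, empty, at the back right of the drive unit. Origin at the centre of its underside.
- screwdriver: Bystander: small screwdriver lying on the bench in front of the drive unit, 152 x 16 x 18 mm, long axis x. Origin at the centre of its underside.
- tally_counter: Bystander: round hand tally counter, 65 x 45 x 26 mm. Origin at the centre of its underside.
There are look-alikes about, which are no part of the job. Several things have the shape of the cap; the one meant has the colours described above.

How it is judged:
By the outcome, as a careful person would: the job done as asked, in the order asked, and still so for the second after the job is handed in, while the arm keeps its last pose, push and grip.
It also fails if it takes over 64 s, if anything falls off the work surface, if the arm or the gripper's body presses on something with over 40 N, if the wrist force passes 120 N, or if a joint passes its speed limit or range.

## Working session

There is one attempt and no reset: what is moved stays moved. The work goes in short steps, Python scripts to look and compute and a shell command to move; the robot and the scene stay as the last step left them, time stands still between calls to the robot, and variables do not carry over. Pictures are saved under pics/ and viewed, at most 10 in all, crops included, and the job is handed in when it is done.

```bash
mkdir -p pics
cat > h.py <<'E'
from bench import arm
import numpy as np, cv2
def snap(cam,name):
    im=arm.read_camera(cam); cv2.imwrite('pics/'+name,im[:,:,::-1]); return im
E
python3 - <<'E'
from h import *
for c in ("side","top"):
    snap(c,c+"0.png"); print(c,arm.get_calibration(c))
    for l in ["drive_unit","rotor","cap","cap_bucket","spindle_top","rotor_seat","spare_bucket","screwdriver","tally_counter"]:
        print(l,[(np.round(d["pixel"],1).tolist(),round(d["conf"],2)) for d in arm.landmark_of(l,c)], [(np.round(d["box"]).tolist(),round(d["conf"],2)) for d in arm.boxes_of(l,c)] if l in("rotor","cap","drive_unit") else '')
s=arm.observe(); print(s); print(arm.tcp_to_grasp)
E
```

```text
side {'vertical_fov': 51.044699338749425, 'cx': 326.63269912045456, 'cy': 202.35035013047997, 'position': array([ 0.77822513, -0.75953978,  0.84518786]), 'attitude': array([[ 0.95944662, -0.1816129 ,  0.21558975],
       [ 0.28133409,  0.66494482, -0.69188115],
       [-0.01770074,  0.72447577,  0.68907296]])}
drive_unit [([339.6, 242.6], 0.65)] [([303.0, 208.0, 374.0, 262.0], 0.68)]
rotor [([324.9, 152.9], 0.67)] [([308.0, 139.0, 342.0, 162.0], 0.57)]
cap [([208.4, 313.2], 0.82), ([282.3, 284.0], 0.82), ([254.6, 273.7], 0.49)] [([227.0, 294.0, 251.0, 313.0], 0.91), ([193.0, 299.0, 218.0, 318.0], 0.78), ([244.0, 258.0, 269.0, 281.0], 0.68), ([277.0, 270.0, 294.0, 290.0], 0.55)]
cap_bucket [([242.1, 315.4], 0.49)] 
spindle_top [([336.7, 210.5], 0.82)] Traceback (most recent call last):
  File "<stdin>", line 5, in <module>
ValueError: it knows: cap, cap_bucket, cap_lugs, drive_unit, lip_underside, rotor, screwdriver, spare_bucket, spindle_top, tally_counter
```

Run:
```python
from h import *
for c in ("top",):
    snap(c,c+"0.png"); print(c,arm.get_calibration(c))
    for l in ["drive_unit","rotor","cap","cap_bucket","spindle_top","spare_bucket","screwdriver","tally_counter"]:
        print(l,[(np.round(d["pixel"],1).tolist(),round(d["conf"],2)) for d in arm.landmark_of(l,c)], [(np.round(d["box"]).tolist(),round(d["conf"],2)) for d in arm.boxes_of(l,c)])
s=arm.observe(); print(s); print(arm.tcp_to_grasp)
a=cv2.imread('pics/side0.png'); b=cv2.imread('pics/top0.png')
cv2.imwrite('pics/a1.png',cv2.resize(a[100:350,150:480],None,fx=2.4,fy=2.4,interpolation=cv2.INTER_CUBIC)[:600,:800])
```

```text
top {'vertical_fov': 53.86793267637354, 'cx': 313.78515411062233, 'cy': 202.5221191154086, 'position': array([ 0.43613592, -0.02130955,  1.30792621]), 'attitude': array([[-0.00426283,  0.99596357, -0.08965707],
       [-0.99999026, -0.0041432 ,  0.0015204 ],
       [ 0.0011428 ,  0.08966268,  0.99597153]])}
drive_unit [([322.0, 194.9], 0.84), ([319.1, 188.9], 0.52)] [([289.0, 162.0, 351.0, 224.0], 0.74)]
rotor [([214.1, 237.3], 0.86)] [([195.0, 218.0, 228.0, 254.0], 0.61)]
cap [([412.2, 261.6], 0.57), ([377.3, 218.8], 0.55), ([410.2, 234.9], 0.49), ([374.8, 238.7], 0.45)] [([314.0, 182.0, 330.0, 205.0], 0.68), ([408.0, 256.0, 418.0, 268.0], 0.62), ([195.0, 220.0, 228.0, 254.0], 0.53), ([404.0, 233.0, 417.0, 242.0], 0.45), ([292.0, 162.0, 352.0, 223.0], 0.16)]
cap_bucket [] [([271.0, 246.0, 319.0, 255.0], 0.18)]
spindle_top [([324.9, 187.3], 0.8)] [([293.0, 160.0, 355.0, 224.0], 0.86)]
spare_bucket [([379.2, 157.9], 0.45)] [([376.0, 148.0, 388.0, 162.0], 0.61), ([315.0, 181.0, 332.0, 200.0], 0.47)]
screwdriver [([296.3, 256.4], 0.45)] [([294.0, 252.0, 319.0, 254.0], 0.42)]
tally_count
[... 272 characters left out ...]
4647979e+01, -5.90753993e+00]), 'qd': array([ 0.10682571,  0.00470049,  0.05618638,  0.03667499, -0.01714472,
        0.03258051]), 'joint_torque': array([-1.03434159e-03, -3.51726151e+01, -3.13460362e+01, -1.99236447e-04,
        2.96267535e-04,  2.19905877e-05]), 'tool_pos': array([ 0.17497876, -0.52141384,  0.40474237]), 'ee_rot': array([[ 9.48036992e-01,  3.18160120e-01,  1.70615600e-05],
       [ 3.18160120e-01, -9.48036990e-01, -6.41468119e-05],
       [-4.23396735e-06,  6.62418586e-05, -9.99999998e-01]]), 'contact_force': array([ 0.51689461,  0.55450746, -0.25956286]), 'moment': array([0.00371712, 0.01128059, 0.02545758]), 'gripper_force': 0.0, 'finger_gap': 0.9979312991630856}
0.1547
```

View pics/a1.png

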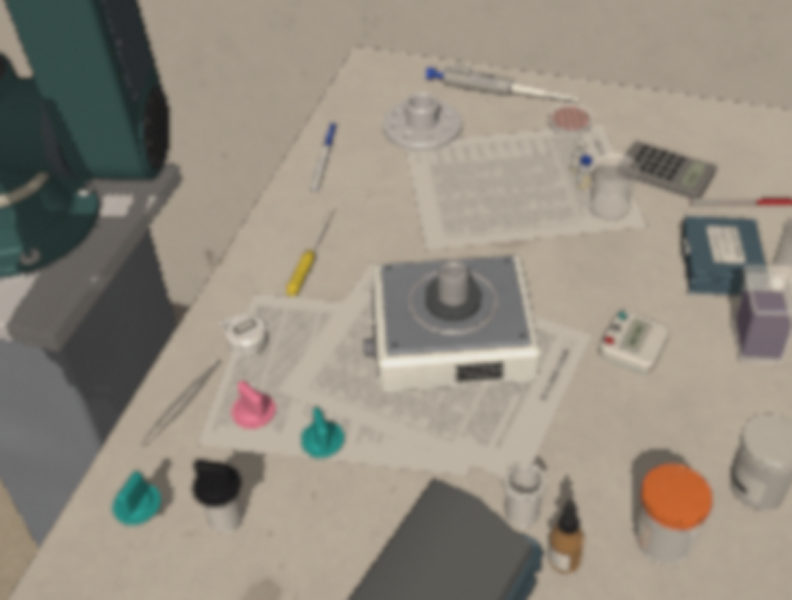

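View pics/top0.png

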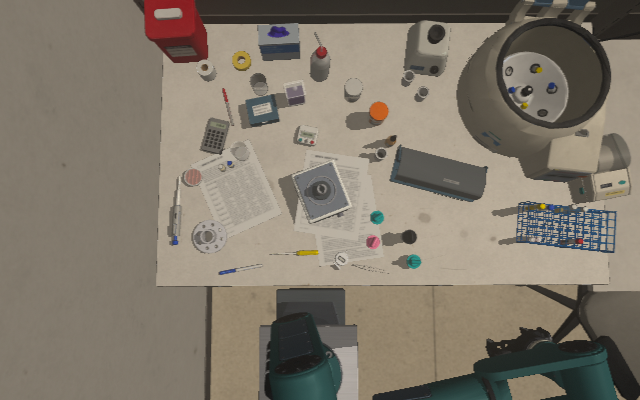

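The side view shows the drive unit with its panel facing the camera, and the pink, teal and white look-alikes. The black cap is in a bucket at about (240,300). In the top view the rotor is at (210,237), the spindle at (321,189), the black cap at (409,237) and the spare bucket at (381,154).

```bash
cat >> h.py <<'E'
CAL={c:arm.get_calibration(c) for c in("side","top")}
def proj(c,p):
    k=CAL[c]; f=200/np.tan(np.radians(k["vertical_fov"]/2)); q=k["attitude"].T@(np.asarray(p,float)-k["position"])
    return np.array([k["cx"]+f*q[0]/-q[2],k["cy"]-f*q[1]/-q[2]])
def onplane(c,px,z):
    k=CAL[c]; f=200/np.tan(np.radians(k["vertical_fov"]/2)); d=k["attitude"]@np.array([(px[0]-k["cx"])/f,-(px[1]-k["cy"])/f,-1])
    return (k["position"]+d*(z-k["position"][2])/d[2])
def crop(im,box,s):
    a,b,c,d=box; return cv2.resize(im[b:d,a:c],None,fx=s,fy=s,interpolation=cv2.INTER_CUBIC)
E
python3 - <<'E'
from h import *
t=cv2.imread('pics/top0.png'); s=cv2.imread('pics/side0.png')
M=np.zeros((600,800,3),np.uint8)
def put(im,box,sc,x,y):
    c=crop(im,box,sc); M[y:y+c.shape[0],x:x+c.shape[1]]=c
put(t,(190,215,235,260),6,0,0)      # rotor
put(t,(285,150,360,230),4,275,0)     # drive
put(t,(390,220,430,250),5.5,580,0)      # cap
put(s,(300,135,350,170),5.4,0,330)
put(s,(295,195,385,265),3,275,330)
put(s,(225,285,265,330),5.5,575,330)
cv2.imwrite('pics/m1.png',M)
for n,c,px,z in [("rotor hub top",'top',(210,236.5),.044),("rotor side",'side',(325.5,142),.044),("spin t",'top',(321,187),.109),("spin s",'side',(338.5,210),.109),("cap t",'top',(409,236.5),.062),("cap side",'side',(240,304),.060)]:
    print(n,onplane(c,px,z).round(4))
E
```

```text
rotor hub top [0.4422 0.3091 0.044 ]
rotor side [0.4434 0.3188 0.044 ]
spin t [ 0.5918 -0.0455  0.109 ]
spin s [ 0.5843 -0.0392  0.109 ]
cap t [ 0.4394 -0.3231  0.062 ]
cap side [ 0.4409 -0.3289  0.06  ]
```

View pics/m1.png

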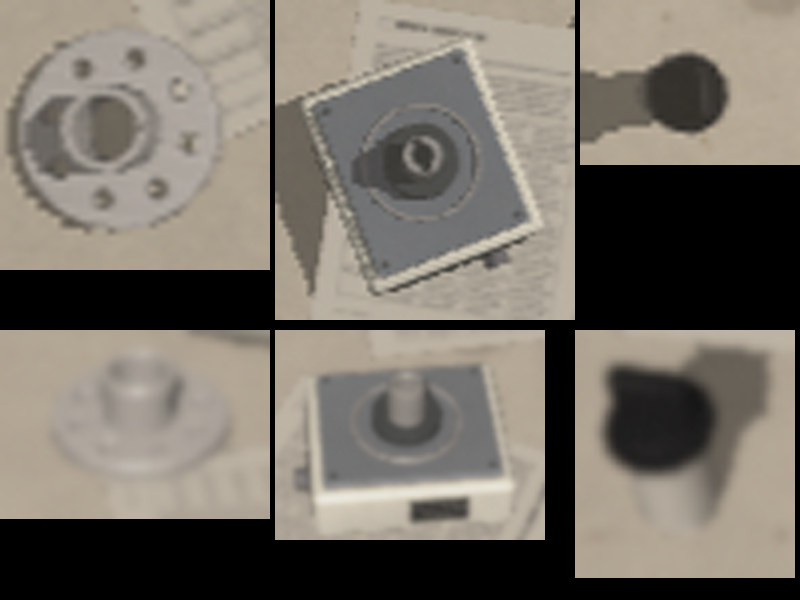

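The montage shows these features:
- The rotor's hub ring is at crop (105,128) and its plate centre at (118,130).
- The housing corners in the top view are near (305,103), (468,42), (540,225) and (377,290).
- The spindle is at (421,156).
- The black cap disc is at (686,93), with its wing roughly along world x.

Next I'll fit the poses and get contrast-stretched views of the cap and rotor.

Run:
```python
from h import *
from scipy.optimize import least_squares
def uc(box,s,off,u): return [(u[i]-off[i]+.5)/s-.5+box[i] for i in(0,1)]
T=[uc((285,150),4,(275,0),u) for u in[(305,103),(468,42),(540,225),(377,290)]]
S=[uc((295,195),3,(275,330),u) for u in[(313,372),(490,366),(512,485),(316,492)]]
# unit x yaw~21: world corners. top-view TL=+x,+y ; TR=+x,-y ; BR=-x,-y; BL=-x,+y
L=np.array([(85,75),(85,-75),(-85,-75),(-85,75)])/1e3
def corners(p,z=.062):
    c,s=np.cos(p[2]),np.sin(p[2]); return [(p[0]+c*a-s*b,p[1]+s*a+c*b,z) for a,b in L]
spT=uc((285,150),4,(275,0),(421,156)); spS=uc((295,195),3,(275,330),(407,376))
def res(p,use='both'):
    W=corners(p); r=[]
    if use!='side': r+=[proj('top',W[i])-T[i] for i in range(4)]+[proj('top',(p[0],p[1],.109))-spT]
    o=[3,0,1,2]  # side TL=-x+y, TR=+x+y, BR=+x-y, BL=-x-y
    if use!='top': r+=[proj('side',W[o[i]])-S[i] for i in range(4)]+[proj('side',(p[0],p[1],.109))-spS]
    return np.concatenate(r)
for u in('both','top','side'):
    f=least_squares(lambda p:res(p,u),[.59,-.045,.38]); print(u,f.x[:2].round(4),np.degrees(f.x[2]).round(2)); print(f.fun.round(1))
for n,c,px,z in [("hub",'top',uc((190,215),6,(0,0),(105,128)),.044),("plate",'top',uc((190,215),6,(0,0),(117,130)),.012),("hub s",'side',uc((300,135),5.4,(0,330),(142,371)),.044),("plate s",'side',uc((300,135),5.4,(0,330),(141,423)),.012),
 ("cap",'top',uc((390,220),5.5,(580,0),(686,93)),.062),("cap s",'side',uc((225,285),5.5,(575,330),(660,422)),.06)]:
    print(n,np.round(px,1),onplane(c,px,z).round(4))
t=cv2.imread('pics/top0.png'); s=cv2.imread('pics/side0.png')
e=lambda c,lo,hi:np.clip((c.astype(float)-lo)/(hi-lo)*255,0,255).astype(np.uint8)
M=np.zeros((600,800,3),np.uint8)
def put(im,x,y): M[y:y+im.shape[0],x:x+im.shape[1]]=im
put(e(crop(t,(400,228,420,246),16),10,90),0,0); put(e(crop(s,(226,287,256,312),13),5,70),340,0)
put(e(crop(t,(196,222,222,250),11),70,215),0,300); put(e(crop(s,(305,137,345,165),10),90,200),340,330)
cv2.imwrite('pics/m2.png',M)
```

```text
both [ 0.587  -0.0475] 19.86
[-1.9 -1.8  1.3 -2.4  1.9  1.4 -1.7  1.4  0.6 -0.1 -2.6 -1.7  1.4 -3.2
  2.2 -0.5 -2.1  1.3 -0.   2.5]
top [ 0.5862 -0.0475] 20.9
[-2.3 -1.   0.7 -2.4  2.2  1.1 -1.1  1.9  0.5  0.2]
side [ 0.5876 -0.0477] 18.96
[-1.9 -2.   2.1 -2.8  2.   0.  -2.4  1.   0.2  2.6]
hub [207.1 235.9] [0.4441 0.3185 0.044 ]
plate [209.1 236.2] [0.4432 0.3205 0.012 ]
hub s [325.9 142.2] [0.4449 0.3182 0.044 ]
plate s [325.7 151.8] [0.4464 0.3089 0.012 ]
cap [408.9 236.5] [ 0.4394 -0.3227  0.062 ]
cap s [240.  301.3] [ 0.4381 -0.3226  0.06  ]Traceback (most recent call last):
  File "<stdin>", line 27, in <module>
  File "<stdin>", line 25, in put
ValueError: could not broadcast input array from shape (308,286,3) into shape (300,286,3)
```

Run:
```python
from h import *
from scipy.optimize import least_squares
def uc(box,s,off,u): return [(u[i]-off[i]+.5)/s-.5+box[i] for i in(0,1)]
T=[uc((285,150),4,(275,0),u) for u in[(305,103),(468,42),(540,225),(377,290)]]
S=[uc((295,195),3,(275,330),u) for u in[(313,372),(490,366),(512,485),(316,492)]]
L=np.array([(85,75),(85,-75),(-85,-75),(-85,75)])/1e3
def corners(p):
    c,s=np.cos(p[2]),np.sin(p[2]); return [(p[0]+p[3]*(c*a-s*b),p[1]+p[3]*(s*a+c*b),.062) for a,b in L]
o=[3,0,1,2]
for u in('top','side'):
    f=least_squares(lambda p:np.concatenate([(proj('top',corners(p)[i])-T[i]) if u=='top' else proj('side',corners(p)[o[i]])-S[i] for i in range(4)]),[.59,-.045,.38,1])
    print(u,f.x[:2].round(4),np.degrees(f.x[2]).round(2),f.x[3].round(3),f.fun.round(1))
spT=uc((285,150),4,(275,0),(421,156)); spS=uc((295,195),3,(275,330),(407,376))
print(onplane('top',spT,.109),onplane('side',spS,.109))
print([np.round([d["pixel"] for d in arm.landmark_of("spindle_top",c)][:1],1) for c in('top','side')],spT,spS)
t=cv2.imread('pics/top0.png'); s=cv2.imread('pics/side0.png')
e=lambda c,lo,hi:np.clip((c.astype(float)-lo)/(hi-lo)*255,0,255).astype(np.uint8)
M=np.zeros((600,800,3),np.uint8)
def put(im,x,y): im=im[:600-y,:800-x]; M[y:y+im.shape[0],x:x+im.shape[1]]=im
put(e(crop(t,(400,228,420,246),16),10,90),0,0); put(e(crop(s,(226,287,256,312),10),5,70),330,0)
put(e(crop(t,(196,222,222,250),10),70,215),0,300); put(e(crop(s,(305,137,345,165),9),90,200),265,330)
put(e(crop(t,(311,178,331,198),8),20,200),635,0);put(e(crop(t,(311,178,331,198),8),20,200),635,330)
put(e(crop(s,(325,200,350,235),7),20,200),630,200)
cv2.imwrite('pics/m2.png',M)
```

```text
top [ 0.5859 -0.0479] 20.9 0.933 [-0.   0.2 -0.  -0.1  0.2  0.1 -0.2 -0.3]
side [ 0.5888 -0.0513] 18.93 0.933 [ 0.2  0.2  0.3 -0.4 -0.4 -0.2 -0.1  0.4]
[ 0.58677562 -0.04583965  0.109     ] [ 0.58474352 -0.03905522  0.109     ]
[array([[324.9, 187.3]]), array([[336.7, 210.5]])] [321.125, 188.625] [338.6666666666667, 210.0]
```

View pics/m2.png

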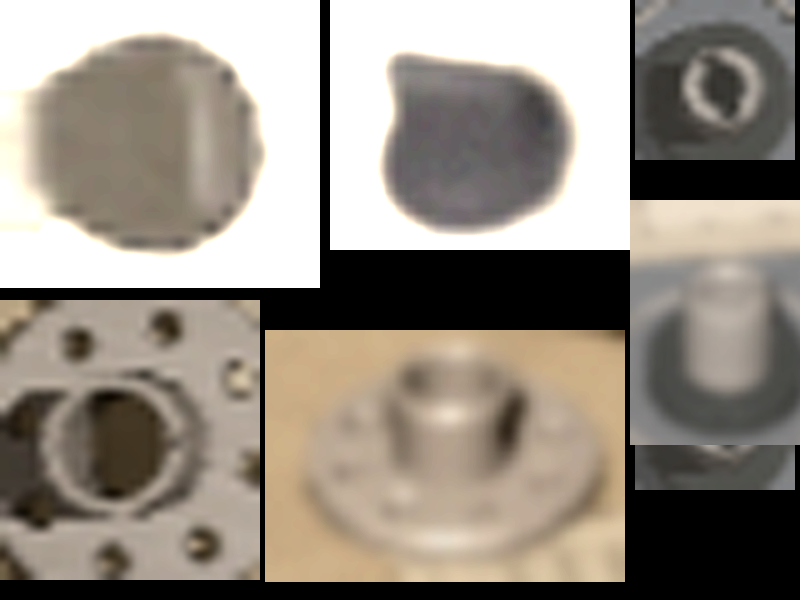

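The crops show these details:
- The cap's wing runs along world x: it appears as a vertical light stripe at (200,140).
- The screw shows as a dark spot on the hub at (512,418), at a yaw of about -15°.
- The spindle slots line up with the housing's long axis.

The start yaw of 18.5° keeps the fingers clear of the screw, so I can move now.

```bash
cat >> h.py <<'E'
def go(x,y,z,psi=None):
    s=arm.observe(); R=s["ee_rot"]; d=np.array([x,y,z+arm.tcp_to_grasp])-s["tool_pos"]
    p=np.degrees(np.arctan2(R[1,0],R[0,0])); t=0 if psi is None else np.radians((p-psi+180)%360-180)
    print("shift cm",(R.T@d*100).round(2),"turn",round(t,3),"| t",round(s["time"],2),"psi",p.round(2),"grasp",(s["tool_pos"]-[0,0,arm.tcp_to_grasp]).round(4),"F",s["contact_force"].round(1),"M",s["moment"].round(2),"gap",round(s["finger_gap"],3),"gf",round(s["gripper_force"],1),"j",s["joint_positions"].round(0))
E
python3 -c "
from h import *
go(.4442,.3188,.20)"
```

```text
shift cm [ 52.25 -71.09   4.99] turn 0 | t 1.4 psi 18.55 grasp [ 0.175  -0.5214  0.25  ] F [ 0.4  0.4 -0.4] M [-0.05  0.02 -0.03] gap 0.998 gf 0.0 j [-77.   5.  79.  -0.  96.  -6.]
```

```bash
python3 -m crank '[[[4,-4,0,0,-1],[8,-8,0,0,-1],[11,-12,0,0,-1],[14,-16,0,0,-1],[17,-20,0,0,-1],[20,-24,0,0,-1],[23,-28,0,0,-1],[26,-32,0,0,-1],[29,-35,0,0,-1],[31,-38,0,0,-1],[33,-42,0,0,-1],[35,-46,0,0,-1]]]'
python3 -m crank '[[[2,-4,0,0,-1],[5,-7,0,0,-1],[7,-10,0,0,-1],[9,-13,0,0,-1],[11,-16,0,0,-1],[13,-19,0,0,-1],[15,-22,1,0,-1],[16.5,-24,2,0,-1],[17.25,-25.1,4,0,-1],[17.25,-25.1,5,0,-1],[17.25,-25.1,5,0,-1],[17.25,-25.1,5,0,-1]]]'
python3 -c "
from h import *
go(.4442,.3188,.036)
snap('top','t2.png');snap('side','s2.png')"
```

```text
time: 2.4
tool_pos: [0.3431, -0.0498, 0.4051]
ee_rot: [[0.948, 0.318, 0.002], [0.318, -0.948, -0.001], [0.001, 0.001, -1.0]]
contact_force: [0.6, -0.4, -0.5]
finger_gap: 1.0
gripper_force: 0.0
time: 3.4
tool_pos: [0.4267, 0.2406, 0.3542]
ee_rot: [[0.948, 0.318, -0.002], [0.318, -0.948, -0.001], [-0.002, 0.001, -1.0]]
contact_force: [-0.4, 0.1, 0.2]
finger_gap: 1.004
gripper_force: 0.0
shift cm [ 4.18 -6.87 16.33] turn 0 | t 3.4 psi 18.54 grasp [0.4267 0.2406 0.1995] F [-0.4  0.1  0.2] M [0.03 0.03 0.03] gap 1.004 gf 0.0 j [23. -2. 91. -0. 91. 94.]
```

```bash
python3 -m crank '[[[2,-3.4,0,0,-1],[4.18,-6.87,0,0,-1],[4.18,-6.87,4,0,-1],[4.18,-6.87,8,0,-1],[4.18,-6.87,8,0,-1],[4.18,-6.87,8,0,-1]]]'
python3 - <<'E'
from h import *
go(.4442,.3188,.036)
t=snap('top','t3.png');s=snap('side','s3.png')
M=np.zeros((600,800,3),np.uint8)
def put(im,x,y): im=im[:600-y,:800-x]; M[y:y+im.shape[0],x:x+im.shape[1]]=im
put(crop(t,(160,190,260,290),4),0,0);put(crop(s,(270,60,370,180),4),400,0)
cv2.imwrite('pics/m3.png',M[:,:,::-1])
E
```

```text
time: 4.0
tool_pos: [0.4441, 0.3184, 0.2731]
ee_rot: [[0.948, 0.317, -0.005], [0.317, -0.948, -0.003], [-0.005, 0.001, -1.0]]
contact_force: [0.3, 0.3, 0.5]
finger_gap: 0.999
gripper_force: 0.0
shift cm [ 0.07 -0.05  8.24] turn 0 | t 4.0 psi 18.49 grasp [0.4441 0.3184 0.1184] F [0.3 0.3 0.5] M [-0.   -0.05  0.03] gap 0.999 gf 0.0 j [ 30.   8.  90.  -0.  82. 101.]
```

View pics/m3.png

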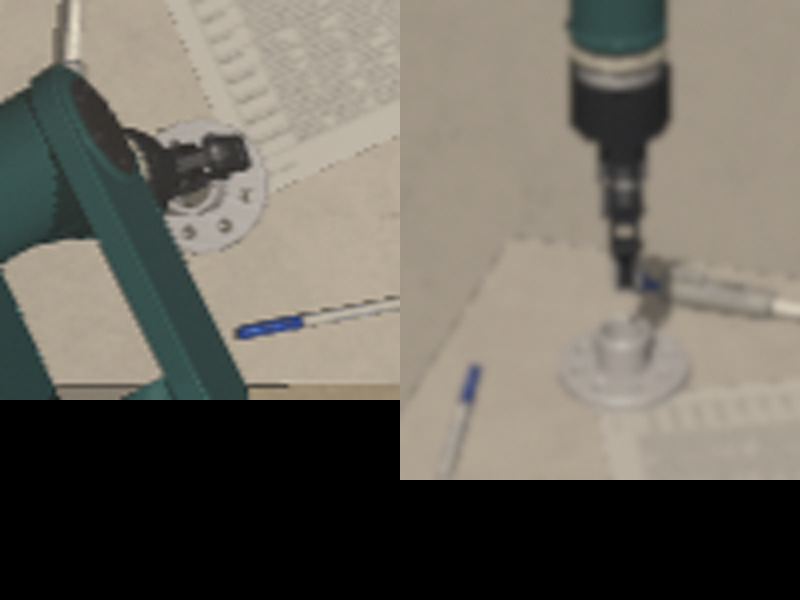

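The open gripper is centred over the rotor: in the side view the fingertips are at column 326 and the hub at 326. I'll go down and grip.

```bash
python3 -m crank '[[[0.07,-0.05,3,0,-1],[0.07,-0.05,6,0,-1],[0.07,-0.05,8,0,-1],[0.07,-0.05,8.3,0,-1],[0.07,-0.05,8.3,0,-1],[0.07,-0.05,8.3,0,0],[0.07,-0.05,8.3,0,1],[0.07,-0.05,8.3,0,1],[0.07,-0.05,8.3,0,1],[0.07,-0.05,8.3,0,1],[0.07,-0.05,8.3,0,1],[0.07,-0.05,8.3,0,1]]]'
python3 -c "
from h import *
go(.5865,-.047,.18,20.5)"
```

```text
time: 5.1
tool_pos: [0.4462, 0.3207, 0.1945]
ee_rot: [[0.948, 0.318, 0.005], [0.318, -0.948, 0.002], [0.005, -0.001, -1.0]]
contact_force: [-0.3, -0.5, 5.3]
finger_gap: 0.511
gripper_force: 60.3
shift cm [  1.67  39.32 -14.03] turn -0.034 | t 5.1 psi 18.55 grasp [0.4462 0.3207 0.0398] F [-0.3 -0.5  5.3] M [-0.1  -0.02 -0.03] gap 0.511 gf 60.3 j [ 30.  13.  95.  -0.  72. 101.]
```

```bash
python3 -m crank '[[[0,0,-3,0,1],[0,0,-7,0,1],[0,0,-11,0,1],[0,3,-14,0,1],[0.2,7,-14,0,1],[0.3,11,-14,0,1],[0.5,15,-14,0,1],[0.7,19,-14,0,1],[0.9,23,-14,0,1],[1.1,27,-14,0,1],[1.3,31,-14,0,1],[1.5,34,-14,0,1]]]'
python3 -c "
from h import *
go(.5865,-.047,.18,20.5)"
```

```text
time: 6.1
tool_pos: [0.568, -0.0004, 0.3318]
ee_rot: [[0.949, 0.316, 0.0], [0.316, -0.949, -0.001], [-0.0, 0.001, -1.0]]
contact_force: [1.1, 0.1, -1.8]
finger_gap: 0.516
gripper_force: 62.5
shift cm [ 0.28  5.01 -0.28] turn -0.036 | t 6.1 psi 18.44 grasp [ 5.680e-01 -4.000e-04  1.771e-01] F [ 1.1  0.1 -1.8] M [ 0.03  0.01 -0.02] gap 0.516 gf 62.5 j [-6.  9. 83. -0. 89. 66.]
```

```bash
python3 -m crank '[[[0.1,2.5,0,0,1],[0.28,5,0,-0.03,1],[0.28,5,0,-0.03,1],[0.28,5,0,-0.03,1],[0.28,5,0,-0.03,1]]]'
python3 - <<'E'
from h import *
go(.5865,-.047,.18,20.5)
t=snap('top','t4.png');s=snap('side','s4.png')
M=np.zeros((600,800,3),np.uint8)
def put(im,x,y): im=im[:600-y,:800-x]; M[y:y+im.shape[0],x:x+im.shape[1]]=im
put(crop(t,(280,150,360,230),5),0,0);put(crop(s,(300,150,380,270),5),400,0)
cv2.imwrite('pics/m4.png',M[:,:,::-1])
E
```

```text
time: 6.52
tool_pos: [0.5859, -0.0436, 0.3315]
ee_rot: [[0.938, 0.346, -0.001], [0.346, -0.938, 0.001], [-0.001, -0.001, -1.0]]
contact_force: [-0.7, -0.1, -2.4]
finger_gap: 0.515
gripper_force: 62.5
shift cm [-0.06  0.34 -0.32] turn -0.004 | t 6.52 psi 20.25 grasp [ 0.5859 -0.0436  0.1768] F [-0.7 -0.1 -2.4] M [-0.05  0.03  0.03] gap 0.515 gf 62.5 j [-10.  11.  80.   0.  89.  60.]
```

View pics/m4.png

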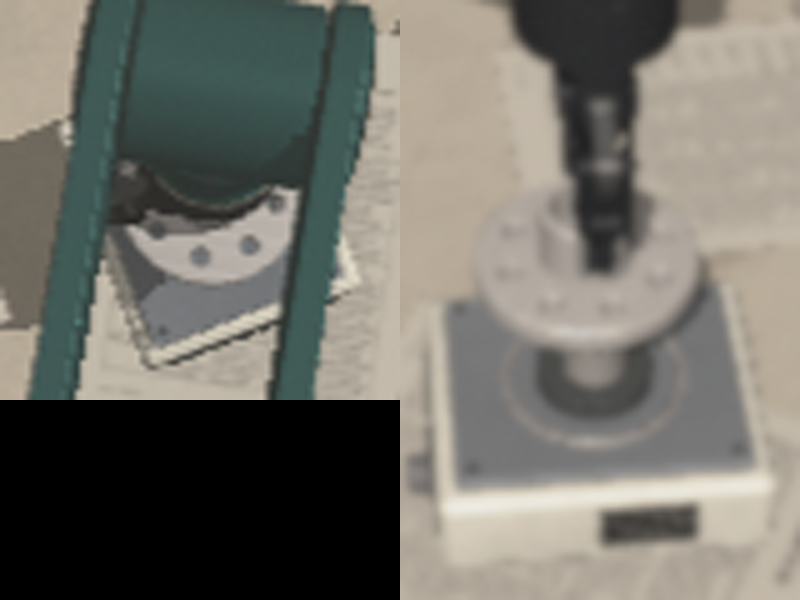

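The rotor hovers over the unit. In the side view its centre is at column 337.1, and the visible spindle shaft below is at column 338.6.

Run:
```python
from h import *
go(.5865,-.047,.18,20.5)
s=arm.observe();g=s["tool_pos"]
print(proj('side',(g[0],g[1],.137)),proj('side',(.5865,-.047,.085)),proj('side',(.5865,-.047,.109)),proj('top',(.5865,-.047,.109)))
print(proj('side',(.5965,-.047,.085)),proj('side',(.5865,-.037,.085)))
```

```text
shift cm [-0.08  0.41 -0.3 ] turn -0.003 | t 6.62 psi 20.34 grasp [ 0.5858 -0.0429  0.177 ] F [ 0.9  0.3 -2.3] M [-0.01 -0.    0.  ] gap 0.51 gf 62.5 j [-10.  11.  80.   0.  89.  60.]
[338.70988006 202.99024083] [338.49589912 219.02362536] [338.51340994 212.29594593] [321.50375431 188.71264857]
[342.32601268 219.77807983] [339.52531064 216.30011163]
```

```bash
python3 -m crank '[[[0.22,0.41,0,0,1],[0.22,0.41,0,0,1],[0.22,0.41,1,0,1],[0.22,0.41,2,0,1],[0.22,0.41,2.5,0,1],[0.22,0.41,2.5,0,1],[0.22,0.41,2.5,0,1]]]'
python3 -c "
from h import *
go(.5893,-.046,.11,20.5)"
```

```text
time: 7.2
tool_pos: [0.5893, -0.0468, 0.3054]
ee_rot: [[0.938, 0.346, -0.002], [0.346, -0.938, 0.0], [-0.002, -0.001, -1.0]]
contact_force: [0.8, -0.0, -3.0]
finger_gap: 0.512
gripper_force: 62.5
shift cm [ 0.03 -0.08  4.07] turn -0.004 | t 7.2 psi 20.27 grasp [ 0.5893 -0.0468  0.1507] F [ 0.8 -0.  -3. ] M [ 0.01 -0.   -0.  ] gap 0.512 gf 62.5 j [-10.  12.  81.  -0.  86.  60.]
```

```bash
python3 -m crank '[[[0,-0.05,0.3,0,1],[0,-0.05,0.5,0,1],[0,-0.05,0.7,0,1],[0,-0.05,0.9,0,1],[0,-0.05,1.0,0,1],[0,-0.05,1.0,0,1]]]'
python3 - <<'E'
from h import *
go(.5893,-.046,.114,20.5)
s=snap('side','s5.png')
cv2.imwrite('pics/m5.png',crop(s,(300,150,380,270),5)[:,:,::-1])
E
```

```text
time: 7.7
tool_pos: [0.5895, -0.046, 0.2971]
ee_rot: [[0.938, 0.347, 0.001], [0.347, -0.938, 0.001], [0.001, -0.001, -1.0]]
contact_force: [0.2, 3.0, -0.8]
finger_gap: 0.518
gripper_force: 62.8
shift cm [-0.03 -0.    2.84] turn -0.004 | t 7.7 psi 20.29 grasp [ 0.5895 -0.046   0.1424] F [ 0.2  3.  -0.8] M [ 0.57 -0.04 -0.01] gap 0.518 gf 62.8 j [-10.  13.  82.   0.  85.  60.]
```

View pics/m5.png

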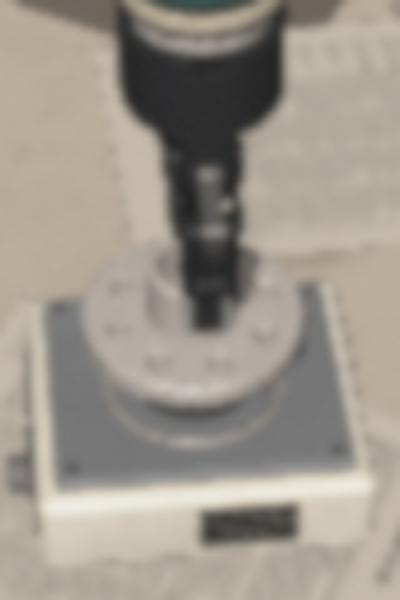

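The rotor has engaged over the spindle's bevel, with its underside at about 0.102. There is a 3 N push toward +y, so I'll comply with that and lower.

```bash
python3 -m crank '[[[0.04,-0.1,0,0,1],[0.04,-0.12,0.3,0,1],[0.04,-0.12,0.6,0,1],[0.04,-0.12,0.8,0,1],[0.04,-0.12,0.8,0,1]]]'
python3 -c "
from h import *
go(.5893,-.046,.114,20.5)"
```

```text
time: 8.17
tool_pos: [0.5894, -0.045, 0.2877]
ee_rot: [[0.938, 0.347, -0.001], [0.347, -0.938, 0.001], [-0.0, -0.001, -1.0]]
contact_force: [1.3, 2.7, -4.3]
finger_gap: 0.518
gripper_force: 62.4
shift cm [-0.04  0.1   1.9 ] turn -0.004 | t 8.17 psi 20.28 grasp [ 0.5894 -0.045   0.133 ] F [ 1.3  2.7 -4.3] M [ 0.6  -0.26 -0.02] gap 0.518 gf 62.4 j [-10.  13.  83.   0.  84.  60.]
```

```bash
python3 -m crank '[[[0.08,-0.11,0,0,1],[0.08,-0.11,0.3,0,1],[0.08,-0.11,0.6,0,1],[0.08,-0.11,1,0,1],[0.08,-0.11,1.2,0,1],[0.08,-0.11,1.2,0,1]]]'
python3 -c "
from h import *
go(.5893,-.046,.114,20.5)"
```

```text
time: 8.67
tool_pos: [0.5895, -0.0441, 0.2755]
ee_rot: [[0.938, 0.346, -0.002], [0.346, -0.938, -0.0], [-0.002, -0.001, -1.0]]
contact_force: [0.1, 0.3, -2.3]
finger_gap: 0.511
gripper_force: 62.5
shift cm [-0.08  0.17  0.68] turn -0.004 | t 8.67 psi 20.26 grasp [ 0.5895 -0.0441  0.1208] F [ 0.1  0.3 -2.3] M [-0.03 -0.01  0.07] gap 0.511 gf 62.5 j [-10.  14.  84.  -0.  83.  60.]
```

```bash
python3 -m crank '[[[0,0,0.3,0,1],[0,0,0.6,0,1],[0,0,0.75,0,1],[0,0,0.75,0,1],[0,0,0.75,0,1]]]'
python3 -c "
from h import *
go(.5893,-.046,.114,20.5)"
```

```text
time: 9.08
tool_pos: [0.5898, -0.0439, 0.2692]
ee_rot: [[0.938, 0.346, 0.0], [0.346, -0.938, -0.0], [-0.0, 0.0, -1.0]]
contact_force: [1.1, -0.1, -1.9]
finger_gap: 0.513
gripper_force: 62.7
shift cm [-0.12  0.18  0.05] turn -0.004 | t 9.08 psi 20.27 grasp [ 0.5898 -0.0439  0.1145] F [ 1.1 -0.1 -1.9] M [ 0.02  0.01 -0.03] gap 0.513 gf 62.7 j [-10.  14.  84.  -0.  82.  60.]
```

```bash
python3 -m crank '[[[0,-0.15,0,0,1],[0,-0.3,0,0,1],[0,-0.3,0,0,1],[0,-0.3,0,0,1]]]'
python3 -c "
from h import *
go(.5893,-.046,.114,20.5)"
python3 -m crank '[[[0,0.2,0,0,1],[0,0.5,0,0,1],[0,0.5,0,0,1],[0,0.5,0,0,1]]]'
python3 -c "
from h import *
go(.5893,-.046,.114,20.5)"
```

```text
time: 9.42
tool_pos: [0.5889, -0.0415, 0.2693]
ee_rot: [[0.938, 0.346, 0.001], [0.346, -0.938, -0.002], [0.0, 0.002, -1.0]]
contact_force: [2.7, -4.1, -2.6]
finger_gap: 0.513
gripper_force: 62.4
shift cm [-0.12  0.43  0.06] turn -0.004 | t 9.42 psi 20.26 grasp [ 0.5889 -0.0415  0.1146] F [ 2.7 -4.1 -2.6] M [-0.57 -0.31 -0.02] gap 0.513 gf 62.4 j [-10.  14.  84.  -0.  82.  60.]
time: 9.75
tool_pos: [0.5903, -0.0451, 0.2691]
ee_rot: [[0.938, 0.347, -0.001], [0.347, -0.938, 0.002], [-0.0, -0.003, -1.0]]
contact_force: [-1.4, 3.3, -2.1]
finger_gap: 0.509
gripper_force: 62.8
shift cm [-0.12  0.05  0.04] turn -0.004 | t 9.75 psi 20.29 grasp [ 0.5903 -0.0451  0.1144] F [-1.4  3.3 -2.1] M [0.57 0.26 0.03] gap 0.509 gf 62.8 j [-10.  14.  84.   0.  82.  60.]
```

```bash
python3 -m crank '[[[0,-0.19,0,0,1],[0.3,-0.19,0,0,1],[0.3,-0.19,0,0,1],[0.3,-0.19,0,0,1]]]'
python3 -c "
from h import *
go(.5893,-.046,.114,20.5)"
python3 -m crank '[[[-0.3,0,0,0,1],[-0.5,0,0,0,1],[-0.5,0,0,0,1],[-0.5,0,0,0,1]]]'
python3 -c "
from h import *
go(.5893,-.046,.114,20.5)"
```

```text
time: 10.08
tool_pos: [0.5919, -0.0432, 0.269]
ee_rot: [[0.938, 0.346, -0.004], [0.346, -0.938, -0.001], [-0.004, -0.0, -1.0]]
contact_force: [-4.9, -0.5, 0.2]
finger_gap: 0.515
gripper_force: 62.9
shift cm [-0.34  0.17  0.03] turn -0.004 | t 10.08 psi 20.27 grasp [ 0.5919 -0.0432  0.1143] F [-4.9 -0.5  0.2] M [-0.09  0.85 -0.03] gap 0.515 gf 62.9 j [-10.  14.  84.  -0.  82.  60.]
time: 10.42
tool_pos: [0.5883, -0.0445, 0.2695]
ee_rot: [[0.938, 0.347, 0.002], [0.347, -0.938, 0.0], [0.002, 0.0, -1.0]]
contact_force: [2.4, 1.0, -2.4]
finger_gap: 0.519
gripper_force: 62.6
shift cm [0.04 0.17 0.08] turn -0.004 | t 10.42 psi 20.27 grasp [ 0.5883 -0.0445  0.1148] F [ 2.4  1.  -2.4] M [ 0.27 -0.38 -0.07] gap 0.519 gf 62.6 j [-10.  14.  84.   0.  82.  60.]
```

```bash
python3 -m crank '[[[0.18,0,0,0,1],[0.18,0,0.2,0,1],[0.18,0,0.2,0,1],[0.18,0,0.2,0,0.3],[0.18,0,0.2,0,-1],[0.18,0,0.2,0,-1],[0.18,0,0.2,0,-1],[0.18,0,0.2,0,-1]]]'
python3 -c "
from h import *
go(.5893,-.046,.114,20.5)"
python3 -m crank '[[[0,0,-2,0,-1],[0,0,-4,-0.1,-1],[0,0,-4.5,-0.2,-1],[0,0,-4.5,-0.3,-1],[0,0,-4.5,-0.45,-1],[0,0,-4.5,-0.55,-1],[0,0,-4.5,-0.7,-1],[0,0,-4.5,-0.8,-1],[0,0,-4.5,-0.9,-1],[0,0,-4.5,-1.0,-1],[0,0,-4.5,-1.15,-1],[0,0,-4.5,-1.3,-1]]]'
python3 -c "
from h import *
go(.5893,-.046,.114,120)"
```

```text
time: 11.08
tool_pos: [0.5896, -0.0441, 0.267]
ee_rot: [[0.938, 0.346, -0.0], [0.346, -0.938, -0.0], [-0.0, 0.0, -1.0]]
contact_force: [-0.8, -1.0, 0.2]
finger_gap: 0.998
gripper_force: 0.0
shift cm [-0.09  0.17 -0.17] turn -0.004 | t 11.08 psi 20.27 grasp [ 0.5896 -0.0441  0.1123] F [-0.8 -1.   0.2] M [ 0.01 -0.01 -0.  ] gap 0.998 gf 0.0 j [-10.  14.  84.  -0.  82.  60.]
time: 12.08
tool_pos: [0.5896, -0.0441, 0.312]
ee_rot: [[-0.039, 0.999, -0.0], [0.999, 0.039, -0.0], [-0.0, -0.0, -1.0]]
contact_force: [0.1, -0.4, 0.2]
finger_gap: 1.001
gripper_force: 0.0
shift cm [-0.19 -0.03  4.33] turn -0.484 | t 12.08 psi 92.24 grasp [ 0.5896 -0.0441  0.1573] F [ 0.1 -0.4  0.2] M [-0.03 -0.03  0.03] gap 1.001 gf 0.0 j [-10.  12.  81.  -0.  87. -12.]
```

```bash
python3 -m crank '[[[0,0,0,-0.12,-1],[0,0,1,-0.24,-1],[0,0,2,-0.36,-1],[0,0,3,-0.48,-1],[0,0,4.1,-0.48,-1],[0,0,4.1,-0.48,-1],[0,0,4.1,-0.48,1],[0,0,4.1,-0.48,1],[0,0,4.1,-0.48,1],[0,0,4.1,-0.48,1],[0,0,4.1,-0.48,1],[0,0,4.1,-0.48,1]]]'
python3 -c "
from h import *
go(.5893,-.046,.114,120)"
```

```text
time: 13.08
tool_pos: [0.5888, -0.0448, 0.2725]
ee_rot: [[-0.49, 0.872, -0.002], [0.872, 0.49, -0.002], [-0.001, -0.003, -1.0]]
contact_force: [-5.5, -1.7, 4.6]
finger_gap: 0.514
gripper_force: 61.2
shift cm [-0.13 -0.02  0.38] turn -0.012 | t 13.08 psi 119.33 grasp [ 0.5888 -0.0448  0.1178] F [-5.5 -1.7  4.6] M [-0.35  0.95  0.01] gap 0.514 gf 61.2 j [-10.  14.  84.  -0.  83. -39.]
```

```bash
python3 -m crank '[[[0,-0.25,0,0,1],[0,-0.5,0,0,1],[0,-0.5,0,0,1],[0,-0.5,0,0,1]]]'
python3 -c "
from h import *
go(.5893,-.046,.114,120)"
python3 -m crank '[[[0,0.25,0,0,1],[0,0.45,0,0,1],[0,0.45,0,0,1],[0,0.45,0,0,1]]]'
python3 -c "
from h import *
go(.5893,-.046,.114,120)"
```

```text
time: 13.42
tool_pos: [0.5857, -0.0465, 0.2724]
ee_rot: [[-0.491, 0.871, 0.003], [0.871, 0.491, -0.0], [-0.002, 0.003, -1.0]]
contact_force: [0.7, 0.4, 4.0]
finger_gap: 0.513
gripper_force: 61.2
shift cm [-0.13  0.34  0.37] turn -0.011 | t 13.42 psi 119.38 grasp [ 0.5857 -0.0465  0.1177] F [0.7 0.4 4. ] M [ 0.18 -0.3   0.04] gap 0.513 gf 61.2 j [-10.  13.  84.   0.  82. -39.]
time: 13.75
tool_pos: [0.5888, -0.0448, 0.2712]
ee_rot: [[-0.491, 0.871, -0.003], [0.871, 0.491, -0.002], [-0.0, -0.003, -1.0]]
contact_force: [-3.2, -2.0, 5.1]
finger_gap: 0.508
gripper_force: 61.4
shift cm [-0.13 -0.02  0.25] turn -0.011 | t 13.75 psi 119.38 grasp [ 0.5888 -0.0448  0.1165] F [-3.2 -2.   5.1] M [-0.3   0.57  0.01] gap 0.508 gf 61.4 j [-10.  14.  84.  -0.  82. -39.]
```

Spindle axis found by feel: (0.5867, -0.0448). Now centre and release the rotor, then go to the cap.

```bash
python3 -m crank '[[[0,-0.19,0,0,1],[0,-0.19,0,0,0],[0,-0.19,0,0,-1],[0,-0.19,0,0,-1],[0,-0.19,0,0,-1],[0,-0.19,-2,0,-1],[0,-0.19,-5,0,-1],[0,-0.19,-8,0,-1],[0,-0.19,-8,0,-1]]]'
python3 - <<'E'
from h import *
go(.439,-.322,.16,180)
s=snap('side','s6.png')
cv2.imwrite('pics/m6.png',crop(s,(300,170,380,270),5)[:,:,::-1])
E
```

```text
time: 14.5
tool_pos: [0.5886, -0.0453, 0.3581]
ee_rot: [[-0.491, 0.871, 0.011], [0.871, 0.491, -0.002], [-0.007, 0.009, -1.0]]
contact_force: [1.2, -0.1, 1.4]
finger_gap: 0.999
gripper_force: 0.0
shift cm [-16.73 -26.66   4.23] turn -1.058 | t 14.5 psi 119.4 grasp [ 0.5886 -0.0453  0.2034] F [ 1.2 -0.1  1.4] M [ 0.01 -0.02 -0.01] gap 0.999 gf 0.0 j [-10.  11.  77.  -0.  91. -39.]
```

View pics/m6.png

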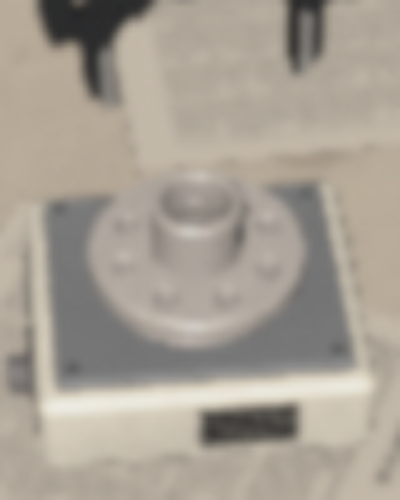

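The rotor is seated level on the spindle, with the hub at (197,200) and the gripper clear above it. Now on to the cap.

```bash
python3 -m crank '[[[-1.7,-2.7,0,-0.1,-1],[-3.5,-5.5,0,-0.2,-1],[-5.2,-8.3,0,-0.3,-1],[-7,-11,0,-0.4,-1],[-8.7,-13.8,0,-0.5,-1],[-10.4,-16.5,0,-0.6,-1],[-12.1,-19.3,0,-0.7,-1],[-13.8,-22,0,-0.8,-1],[-15.5,-24.7,0,-0.9,-1],[-16.73,-26.66,0,-1.0,-1],[-16.73,-26.66,2,-1.058,-1],[-16.73,-26.66,4,-1.058,-1]]]'
python3 - <<'E'
from h import *
t=snap('top','t7.png');s=snap('side','s7.png')
go(.439,-.322,.083,180)
M=np.zeros((600,800,3),np.uint8)
e=lambda c,lo,hi:np.clip((c.astype(float)-lo)/(hi-lo)*255,0,255).astype(np.uint8)
M[:480,:400]=crop(s,(205,240,265,312),400/60)[:480,:400]; M[:480,400:800]=e(crop(t,(375,205,435,277),400/60)[:480,:400],5,130)
cv2.imwrite('pics/m7.png',M[:,:,::-1])
E
```

```text
time: 15.55
tool_pos: [0.4365, -0.3234, 0.3105]
ee_rot: [[-1.0, 0.001, 0.001], [0.001, 1.0, -0.001], [-0.001, -0.001, -1.0]]
contact_force: [-0.4, -0.0, -0.3]
finger_gap: 0.999
gripper_force: 0.0
shift cm [-0.37 -0.12  6.78] turn -0.001 | t 15.65 psi 179.94 grasp [ 0.4359 -0.3213  0.1508] F [-0.6  0.7 -1.1] M [ 0.02  0.03 -0.04] gap 0.996 gf 0.0 j [ -42.    6.   88.    0.   86. -132.]
```

View pics/m7.png

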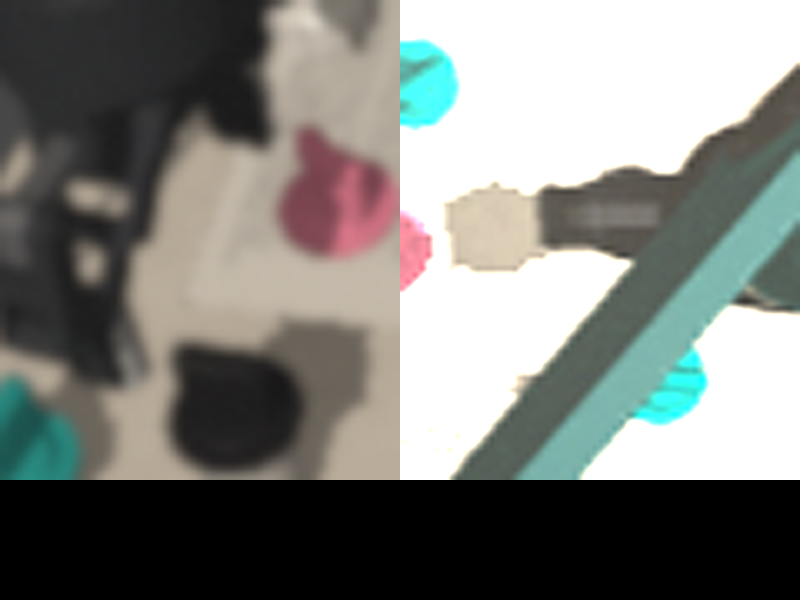

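The side view shows the black cap at (233,410), with the near fingertip at about (125,375). That is up and to the left, as you would expect from the greater height. The top view is mostly covered by the arm. I'll check this numerically.

Run:
```python
from h import *
go(.439,-.322,.083,180)
g=arm.observe()["tool_pos"]
for z in (.133,.146): print(z,proj('side',(g[0],g[1]-.045,z)),proj('side',(g[0],g[1]+.045,z)))
print("seen near tip",205+125/6.667-.4,240+375/6.667-.4)
print("cap brim pred",proj('side',(.439,-.322,.0595)),"seen",205+233/6.667-.4,240+415/6.667-.4, "wing top ends",proj('side',(.422,-.322,.094)),proj('side',(.456,-.322,.094)),"top",proj('top',(.439,-.322,.062)))
im=cv2.imread('pics/side0.png').max(2); m=(im[285:325,225:265]<60).astype(np.uint8)
n,l,st,ce=cv2.connectedComponentsWithStats(m); k=1+st[1:,4].argmax(); print("side blob",st[k],ce[k]+[225,285])
im=cv2.imread('pics/top0.png').max(2)
m=(im[225:250,395:425]<60).astype(np.uint8); n,l,st,ce=cv2.connectedComponentsWithStats(m); k=1+st[1:,4].argmax(); print("top blob",st[k],ce[k]+[395,225])
# wing orientation/lateral: model silhouette IoU fit in side+top
from scipy.optimize import minimize
def sil(c,p,shape,off,S=8):
    x,y,a=p; M=np.zeros((shape[0]*S,shape[1]*S),np.uint8)
    th=np.linspace(0,2*np.pi,48)
    br=[(x+.023*np.cos(t),y+.023*np.sin(t),z) for t in th for z in(.057,.062)]
    ca,sa=np.cos(a),np.sin(a)
    wg=[(x+ca*u-sa*v,y+sa*u+ca*v,z) for u in(-.017,.017) for v in(-.006,.006) for z in(.062,.094)]
    for P in(br,wg):
        q=np.array([(proj(c,w)-off+.5)*S for w in P]).astype(np.float32); cv2.fillConvexPoly(M,cv2.convexHull(q).astype(np.int32),255)
    return cv2.GaussianBlur(cv2.resize(M,(shape[1],shape[0]),interpolation=cv2.INTER_AREA).astype(float)/255,(0,0),.8)
obs={}
for c,(a,b,w,h) in {'side':(225,285,40,22),'top':(402,225,23,25)}.items():
    im=cv2.imread(f'pics/{c}0.png').mean(2)[b:b+h,a:a+w]
    obs[c]=(np.array([a,b]),np.clip((130-im)/100,0,1) if c=='top' else np.clip((110-im)/80,0,1))
def cost(p,cs):
    return sum(((sil(c,p,obs[c][1].shape,obs[c][0])-obs[c][1])**2).sum() for c in cs)
for cs in(['side'],['top'],['side','top']):
  for a0 in(-.5,0,.5):
    r=minimize(cost,[.439,-.322,a0],args=(cs,),method='Nelder-Mead',options=dict(initial_simplex=[[.439,-.322,a0],[.443,-.322,a0],[.439,-.318,a0],[.439,-.322,a0+.3]],xatol=1e-4,maxiter=200)); print(cs,a0,r.x.round(4),round(r.fun,2))
```

```text
shift cm [-0.37 -0.12  6.78] turn -0.001 | t 15.65 psi 179.94 grasp [ 0.4359 -0.3213  0.1508] F [-0.6  0.7 -1.1] M [ 0.02  0.03 -0.04] gap 0.996 gf 0.0 j [ -42.    6.   88.    0.   86. -132.]
0.133 [223.89502339 298.62841321] [242.81090084 264.07153023]
0.146 [222.66664394 294.9039059 ] [241.85887074 260.25978647]
seen near tip 223.34906254687266 295.847187640618
cap brim pred [240.56473052 301.29568313] seen 239.54825258737063 301.84688765561725 wing top ends [230.73493685 290.40164665] [245.30162739 294.03383894] top [408.65971371 236.64025241]
side blob [  6   7  19  18 271] [239.84132841 300.900369  ]
top blob [  8   6  11  13 102] [407.64705882 236.91176471]
['side'] -0.5 [ 0.4431 -0.3277  0.1251] 11.84
['side'] 0 [ 0.4433 -0.3276  0.1371] 11.81
['side'] 0.5 [ 0.4431 -0.3277  0.1279] 11.84
['top'] -0.5 [ 0.4393 -0.3223 -0.2473] 10.45
['top'] 0 [ 0.4393 -0.3222  0.2041] 10.58
['top'] 0.5 [ 0.4393 -0.3223  0.5273] 10.61
['side', 'top'] -0.5 [ 0.4407 -0.3253 -0.0102] 35.19
['side', 'top'] 0 [ 0.4409 -0.325   0.1511] 35.03
['side', 'top'] 0.5 [ 0.441  -0.3253  0.0922] 35.2
```

```bash
python3 -m crank '[[[-0.36,-0.12,1,-0.05,-1],[-0.36,-0.12,3,-0.05,-1],[-0.36,-0.12,5,-0.05,-1],[-0.36,-0.12,6,-0.05,-1],[-0.36,-0.12,6,-0.05,-1],[-0.36,-0.12,6,-0.05,-1]]]'
python3 -c "
from h import *
go(.4395,-.3225,.084,183)"
```

```text
time: 16.15
tool_pos: [0.4411, -0.3228, 0.251]
ee_rot: [[-0.999, -0.051, -0.001], [-0.051, 0.999, 0.001], [0.001, 0.001, -1.0]]
contact_force: [-0.0, 0.2, 0.5]
finger_gap: 0.998
gripper_force: 0.0
shift cm [0.15 0.03 1.23] turn -0.002 | t 16.15 psi -177.1 grasp [ 0.4411 -0.3228  0.0963] F [-0.   0.2  0.5] M [ 0.01 -0.01 -0.03] gap 0.998 gf 0.0 j [ -42.    9.   92.   -0.   79. -135.]
```

```bash
python3 -m crank '[[[0.15,0.03,0.6,0,-1],[0.15,0.03,1.2,0,-1],[0.15,0.03,1.2,0,-1],[0.15,0.03,1.2,0,0.5],[0.15,0.03,1.2,0,1],[0.15,0.03,1.2,0,1],[0.15,0.03,1.2,0,1],[0.15,0.03,1.2,0,1],[0.15,0.03,1.2,0,1],[0.15,0.03,1.2,0,1],[0.15,0.03,1.2,0,1]]]'
python3 -c "
from h import *
go(.4395,-.3225,.084,183)"
```

```text
time: 17.07
tool_pos: [0.4396, -0.323, 0.2396]
ee_rot: [[-0.999, -0.05, 0.001], [-0.05, 0.999, -0.001], [-0.001, -0.001, -1.0]]
contact_force: [-0.4, 0.1, 1.4]
finger_gap: 0.129
gripper_force: 62.1
shift cm [0.01 0.05 0.09] turn -0.002 | t 17.07 psi -177.12 grasp [ 0.4396 -0.323   0.0849] F [-0.4  0.1  1.4] M [-0.   -0.08 -0.  ] gap 0.129 gf 62.1 j [ -42.   10.   93.   -0.   78. -135.]
```

```bash
python3 -m crank '[[[0,0,-3,0,1],[0,0,-7,0,1],[0,0,-11,0,1],[0,0,-12.5,0,1],[0,0,-12.5,0,1]]]'
python3 -c "
from h import *
go(.5867,-.0448,.215,200.2)"
```

```text
time: 17.48
tool_pos: [0.4401, -0.3233, 0.3704]
ee_rot: [[-0.999, -0.05, 0.008], [-0.05, 0.999, -0.008], [-0.008, -0.008, -1.0]]
contact_force: [0.0, -0.1, -0.9]
finger_gap: 0.128
gripper_force: 61.8
shift cm [-1.604e+01  2.708e+01 -2.000e-02] turn -0.302 | t 17.48 psi -177.11 grasp [ 0.4401 -0.3233  0.2157] F [ 0.  -0.1 -0.9] M [-0.08  0.   -0.02] gap 0.128 gf 61.8 j [ -42.    5.   83.   -0.   92. -135.]
```

```bash
python3 -m crank '[[[-1.8,3,0,-0.05,1],[-3.6,6,0,-0.1,1],[-5.4,9,0,-0.15,1],[-7.2,12,0,-0.2,1],[-9,15,0,-0.25,1],[-10.8,18,0,-0.3,1],[-12.6,21,0,-0.3,1],[-14.4,24.2,0,-0.3,1],[-16,27.1,0,-0.3,1],[-16,27.1,0,-0.3,1],[-16,27.1,0,-0.3,1],[-16,27.1,0,-0.3,1]]]'
python3 - <<'E'
from h import *
s=snap('side','s8.png')
go(.5867,-.0448,.19,200.2)
g=arm.observe()["tool_pos"]; gz=g[2]-.1547
print("pred brim",proj('side',(g[0],g[1],gz-.028)),"stem tip",proj('side',(g[0],g[1],gz-.05)),"hub top",proj('side',(.5867,-.0448,.118)))
cv2.imwrite('pics/m8.png',crop(s,(300,140,380,240),6)[:600,:480,::-1])
E
```

```text
time: 18.48
tool_pos: [0.5854, -0.0442, 0.3623]
ee_rot: [[-0.939, -0.344, -0.003], [-0.344, 0.939, -0.0], [0.003, 0.001, -1.0]]
contact_force: [0.9, 0.3, -1.5]
finger_gap: 0.125
gripper_force: 61.8
shift cm [-0.14 -0.05  1.8 ] turn -0.003 | t 18.53 psi -159.98 grasp [ 0.5852 -0.0448  0.208 ] F [-0.2 -0.3 -1.2] M [-0.04 -0.02 -0.  ] gap 0.131 gf 61.8 j [ -10.   10.   77.   -0.   93. -120.]
pred brim [338.29525317 190.37645851] stem tip [338.28170549 197.16915209] hub top [338.83072505 209.13084404]
```

View pics/m8.png

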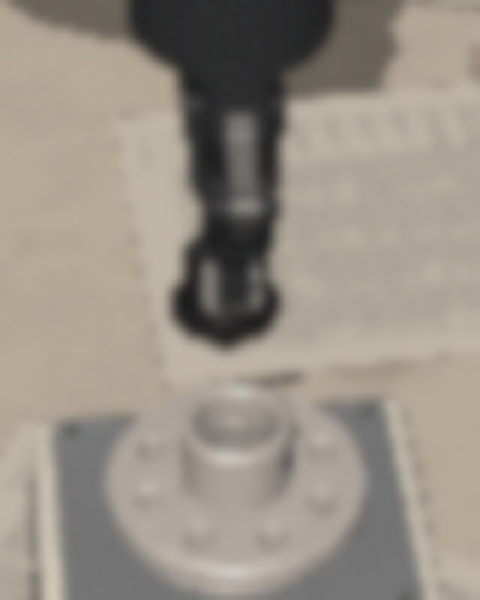

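The side view shows the cap brim centred at column 337.4 and the hub at 339.2, so the cap sits about 3 mm toward -x in the grip. I'll shift for that and lower.

```bash
python3 -m crank '[[[-0.43,-0.05,1,0,1],[-0.43,-0.05,3,0,1],[-0.43,-0.05,4.5,0,1],[-0.43,-0.05,5,0,1],[-0.43,-0.05,5,0,1],[-0.43,-0.05,5,0,1]]]'
python3 -c "
from h import *
go(.5894,-.0438,.15,200.2)"
```

```text
time: 19.03
tool_pos: [0.5898, -0.0439, 0.314]
ee_rot: [[-0.94, -0.342, -0.0], [-0.342, 0.94, -0.0], [0.0, 0.0, -1.0]]
contact_force: [-0.1, 0.7, 0.2]
finger_gap: 0.129
gripper_force: 61.8
shift cm [0.03 0.02 0.93] turn -0.004 | t 19.03 psi -160.0 grasp [ 0.5898 -0.0439  0.1593] F [-0.1  0.7  0.2] M [0.02 0.01 0.06] gap 0.129 gf 61.8 j [ -10.   12.   81.   -0.   87. -120.]
```

```bash
python3 -m crank '[[[0.03,0.02,0.2,0,1],[0.03,0.02,0.4,0,1],[0.03,0.02,0.6,0,1],[0.03,0.02,0.7,0,1],[0.03,0.02,0.7,0,1]]]'
python3 -c "
from h import *
go(.5894,-.0438,.146,200.2)"
```

```text
time: 19.45
tool_pos: [0.5895, -0.043, 0.3071]
ee_rot: [[-0.939, -0.343, -0.0], [-0.343, 0.939, -0.0], [0.0, -0.0, -1.0]]
contact_force: [0.2, 0.9, -1.0]
finger_gap: 0.13
gripper_force: 61.8
shift cm [ 0.03 -0.07  0.64] turn -0.002 | t 19.45 psi -159.93 grasp [ 0.5895 -0.043   0.1524] F [ 0.2  0.9 -1. ] M [ 0.03 -0.04 -0.04] gap 0.13 gf 61.8 j [ -10.   12.   81.   -0.   86. -120.]
```

```bash
python3 -m crank '[[[0.03,-0.05,0.1,0,1],[0.03,-0.05,0.2,0,1],[0.03,-0.05,0.3,0,1],[0.03,-0.05,0.4,0,1],[0.03,-0.05,0.4,0,1]]]'
python3 -c "
from h import *
go(.5894,-.0438,.146,200.2)"
```

```text
time: 19.87
tool_pos: [0.5892, -0.0436, 0.3028]
ee_rot: [[-0.939, -0.343, -0.001], [-0.343, 0.939, -0.0], [0.001, 0.0, -1.0]]
contact_force: [-1.0, -0.2, -1.0]
finger_gap: 0.131
gripper_force: 61.9
shift cm [-0.01 -0.02  0.21] turn -0.002 | t 19.87 psi -159.93 grasp [ 0.5892 -0.0436  0.1481] F [-1.  -0.2 -1. ] M [-0.09  0.12 -0.01] gap 0.131 gf 61.9 j [ -10.   12.   82.   -0.   86. -120.]
```

The lugs are in the slots with no contact force. Continuing down.

```bash
python3 -m crank '[[[0,0,0.15,0,1],[0,0,0.3,0,1],[0,0,0.45,0,1],[0,0,0.45,0,1]]]'
python3 -c "
from h import *
go(.5894,-.0438,.139,200.2)"
```

```text
time: 20.2
tool_pos: [0.5893, -0.0437, 0.299]
ee_rot: [[-0.939, -0.343, -0.0], [-0.343, 0.939, -0.0], [0.0, -0.0, -1.0]]
contact_force: [-1.5, 0.3, 1.8]
finger_gap: 0.131
gripper_force: 62.4
shift cm [-0.01 -0.02  0.53] turn -0.002 | t 20.2 psi -159.94 grasp [ 0.5893 -0.0437  0.1443] F [-1.5  0.3  1.8] M [-0.06  0.51  0.03] gap 0.131 gf 62.4 j [ -10.   13.   82.   -0.   85. -120.]
```

```bash
python3 -m crank '[[[0.07,0,0.15,0,1],[0.07,0,0.3,0,1],[0.07,0,0.45,0,1],[0.07,0,0.6,0,1],[0.07,0,0.6,0,1],[0.07,0,0.6,0,1]]]'
python3 -c "
from h import *
go(.5894,-.0438,.139,200.2)"
```

```text
time: 20.7
tool_pos: [0.5889, -0.0438, 0.2944]
ee_rot: [[-0.939, -0.343, 0.002], [-0.343, 0.939, -0.0], [-0.002, -0.001, -1.0]]
contact_force: [-3.0, -0.9, 6.7]
finger_gap: 0.124
gripper_force: 63.0
shift cm [-0.05 -0.02  0.07] turn -0.002 | t 20.7 psi -159.93 grasp [ 0.5889 -0.0438  0.1397] F [-3.  -0.9  6.7] M [ 0.02  0.65 -0.02] gap 0.124 gf 63.0 j [ -10.   13.   82.    0.   85. -120.]
```

```bash
python3 -m crank '[[[0.1,0,0.1,0,1],[0.1,0,0.2,0,1],[0.1,0,0.3,0,1],[0.1,0,0.3,0,1],[0.1,0,0.3,0,1]]]'
python3 -c "
from h import *
go(.5894,-.0438,.139,200.2)"
```

```text
time: 21.12
tool_pos: [0.5883, -0.044, 0.2929]
ee_rot: [[-0.939, -0.343, 0.005], [-0.343, 0.939, -0.0], [-0.005, -0.002, -1.0]]
contact_force: [-2.3, 1.0, 11.3]
finger_gap: 0.132
gripper_force: 63.6
shift cm [-0.11 -0.02 -0.08] turn -0.002 | t 21.12 psi -159.92 grasp [ 0.5883 -0.044   0.1382] F [-2.3  1.  11.3] M [ 0.23  0.62 -0.04] gap 0.132 gf 63.6 j [ -10.   13.   83.    0.   84. -120.]
```

```bash
python3 -m crank '[[[0.05,0,0.1,0,1],[0.05,0,0.2,0,1],[0.05,0,0.3,0,1],[0.05,0,0.3,0,1],[0.05,0,0.3,0,1]]]'
python3 -c "
from h import *
go(.5894,-.0438,.139,200.2)"
```

```text
time: 21.53
tool_pos: [0.588, -0.044, 0.2926]
ee_rot: [[-0.939, -0.343, 0.008], [-0.343, 0.939, -0.0], [-0.007, -0.003, -1.0]]
contact_force: [-5.8, 1.2, 19.4]
finger_gap: 0.134
gripper_force: 64.8
shift cm [-0.14 -0.03 -0.11] turn -0.002 | t 21.53 psi -159.91 grasp [ 0.588  -0.044   0.1379] F [-5.8  1.2 19.4] M [ 0.36  1.14 -0.03] gap 0.134 gf 64.8 j [ -10.   13.   83.    0.   84. -120.]
```

The seat is at its solid stop. Next the clockwise turn, compensating for the cap being about 1.7 mm off the tool axis.

```bash
python3 -m crank '[[[0.08,0,0,0,1],[0.08,-0.02,0,0.1,1],[0.08,-0.03,0,0.2,1],[0.09,-0.05,0,0.3,1],[0.1,-0.07,0,0.4,1],[0.11,-0.09,0,0.5,1],[0.12,-0.1,0,0.6,1],[0.12,-0.11,0,0.7,1],[0.12,-0.11,0,0.7,1]]]'
python3 -c "
from h import *
go(.5894,-.0438,.139,120)"
```

```text
time: 22.28
tool_pos: [0.5877, -0.0452, 0.2927]
ee_rot: [[-0.938, 0.345, 0.009], [0.345, 0.938, 0.001], [-0.009, 0.004, -1.0]]
contact_force: [-3.5, 3.2, 18.0]
finger_gap: 0.13
gripper_force: 64.6
shift cm [-0.12  0.19 -0.1 ] turn 0.694 | t 22.28 psi 159.79 grasp [ 0.5877 -0.0452  0.138 ] F [-3.5  3.2 18. ] M [ 0.55  0.85 -0.15] gap 0.13 gf 64.6 j [-10.  12.  83.   0.  84. -80.]
```

```bash
python3 -m crank '[[[0.04,-0.01,0,0.1,1],[0.05,-0.03,0,0.2,1],[0.06,-0.05,0,0.3,1],[0.07,-0.06,0,0.4,1],[0.07,-0.07,0,0.5,1],[0.08,-0.09,0,0.6,1],[0.08,-0.09,0,0.65,1],[0.08,-0.09,0,0.65,1]]]'
python3 -c "
from h import *
go(.5876,-.0463,.138,120)"
```

```text
time: 22.95
tool_pos: [0.5866, -0.0462, 0.2927]
ee_rot: [[-0.539, 0.842, 0.009], [0.842, 0.539, -0.001], [-0.006, 0.007, -1.0]]
contact_force: [-4.4, 1.3, 17.9]
finger_gap: 0.132
gripper_force: 64.6
shift cm [-0.07  0.08 -0.  ] turn 0.046 | t 22.95 psi 122.64 grasp [ 0.5866 -0.0462  0.138 ] F [-4.4  1.3 17.9] M [ 0.26  0.81 -0.05] gap 0.132 gf 64.6 j [-10.  12.  83.   0.  84. -43.]
```

```bash
python3 -m crank '[[[0,-0.01,0,0.05,1],[0,-0.02,0,0.1,1],[0,-0.02,0,0.1,1],[0,-0.02,0,0.1,1]]]'
python3 -c "
from h import *
go(.5876,-.0463,.138,115)"
```

```text
time: 23.28
tool_pos: [0.586, -0.0465, 0.2926]
ee_rot: [[-0.454, 0.891, 0.008], [0.891, 0.454, -0.001], [-0.005, 0.006, -1.0]]
contact_force: [-5.9, 1.0, 19.0]
finger_gap: 0.129
gripper_force: 64.7
shift cm [-0.06  0.15 -0.01] turn 0.035 | t 23.28 psi 116.99 grasp [ 0.586  -0.0465  0.1379] F [-5.9  1.  19. ] M [ 0.19  1.1  -0.02] gap 0.129 gf 64.7 j [-10.  12.  83.   0.  84. -37.]
```

```bash
python3 -m crank '[[[0,-0.02,0,0.05,1],[0,-0.04,0,0.1,1],[0,-0.04,0,0.1,1],[0,-0.04,0,0.1,1]]]'
python3 -c "
from h import *
go(.5876,-.0463,.138,110)"
```

```text
time: 23.62
tool_pos: [0.5858, -0.0466, 0.2926]
ee_rot: [[-0.364, 0.931, 0.008], [0.931, 0.364, -0.001], [-0.004, 0.007, -1.0]]
contact_force: [-4.9, -0.0, 18.7]
finger_gap: 0.127
gripper_force: 64.9
shift cm [-0.04  0.18 -0.01] turn 0.023 | t 23.62 psi 111.35 grasp [ 0.5858 -0.0466  0.1379] F [-4.9 -0.  18.7] M [0.13 0.99 0.5 ] gap 0.127 gf 64.9 j [-10.  12.  83.   0.  84. -31.]
```

```bash
python3 -m crank '[[[0,-0.03,0.02,0.03,1],[0,-0.03,0.02,0.03,1],[0,-0.03,0.02,0.03,1]]]'
python3 -c "
from h import *
go(.5876,-.0463,.138,110)"
```

```text
time: 23.87
tool_pos: [0.5856, -0.0466, 0.2926]
ee_rot: [[-0.337, 0.942, 0.009], [0.942, 0.337, -0.001], [-0.004, 0.008, -1.0]]
contact_force: [-4.6, 0.4, 19.0]
finger_gap: 0.129
gripper_force: 65.3
shift cm [-0.04  0.19 -0.01] turn -0.006 | t 23.87 psi 109.67 grasp [ 0.5856 -0.0466  0.1379] F [-4.6  0.4 19. ] M [0.16 0.99 0.69] gap 0.129 gf 65.3 j [-10.  12.  83.   0.  84. -30.]
```

The stop torque is rising (0.5 to 0.69 N m) while the seat stays on its solid stop (about 19 N, height unchanged). Handing in while holding.

```bash
python3 -m crank '[[[0,0,0.02,0,1],[0,0,0.02,0,1],[0,0,0.02,0,1]]]' && python3 -c "
from bench import arm
print(arm.close_job())"
```

```text
time: 24.12
tool_pos: [0.5857, -0.0466, 0.2926]
ee_rot: [[-0.337, 0.942, 0.009], [0.942, 0.337, -0.001], [-0.004, 0.008, -1.0]]
contact_force: [-6.0, 1.9, 19.4]
finger_gap: 0.127
gripper_force: 65.4
the job is handed in; nothing more can be done
None
```

I seated the rotor and let go of it, then inserted the bayonet cap, pressed it down to the solid stop and turned it clockwise until the stop torque rose; the gripper is still holding it there with about 19 N of push, judged by force and position readings rather than a final picture.

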